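# Close the sample jar: back the cap to the thread start, then screw it down

## Robot

A 7-joint arm with a two-finger parallel gripper is mounted at the origin on the work surface. World frame = base frame: x ahead of the robot, y to its left, z up, the work surface at z = 0. Lengths are in m, angles in rad, forces in N, time in s.
With the tool pointing down it reaches from about 0.4 to 0.9 m from the base axis. Payload 5.5 kg.
Tool frame: the origin (TCP) lies midway between the tips of the shut fingers; the grasp point (between the pads) lies 19 mm behind it; z points along the fingers, y is the direction in which the jaws open and shut (so a half turn about z gives the same grasp; the last joint's range is limited). The gripper opens to 85 mm and grips with 20 to 120 N. Pads are 22 mm wide; open, the fingers measure 114 mm over their backs; the gripper's body (76 mm by 85 mm) begins 54 mm behind the grasp point. The pads swing forward as they close: fully open they stand 13 mm farther back than shut.
Start: joints at [-0.975, 0.501, -0.427, 1.55, 0.221, 1.138, -0.21], TCP at [0.212, 0.614, 0.231] pointing down, gripper open.
Joint ranges: [-2.88, 2.88], [-0.31, 2.03], [-1.54, 1.56], [0.2, 2.42], [-1.41, 4.55], [0.19, 2.02], [-2.57, 2.57]. Speed limits (rad/s): [2.57, 2.57, 3.14, 3.14, 3.14, 3.14, 3.14].

## Interface

Orientations are given as [roll, pitch, yaw] about the fixed x, y, z axes, in that order (R = Rz(yaw) Ry(pitch) Rx(roll)).
In Python, from bench import ctrl, cams, job gives the robot as it stands.
- The arm moves only by the tool drive_tool, never from a script. Its argument "plan" is a list of rows, each a list of 3 entries, a list of its own where there are three numbers: the shift along the tool's x, y, z in mm, then the turn, a rotation vector about the tool's x, y, z in degrees, then the opening, from 0 (shut) to 1 (fully open). In form: [[[x, y, z], [rx, ry, rz], fingers], ...]. A call has 1 to 20 rows; each row shifts and turns the commanded pose from where the row before left it, along the tool's axes as they then stand; what a row does not reach is not made up. A row lasts 1/8 s, in which the tool goes at most 62.5 mm and 10.7 degrees, less where a joint would pass 70% of its speed; a pose out of reach is approached as far as the arm can. A call with a gripper value outside its range is refused whole. The fingers move at their own pace and stop on an object; "grip_force" is the grip in N (left out, the last holds). Time passes only in rows, so rows that do not move let the fingers close. It gives the time, the measured TCP pose, the force and the opening at its end, in the units of the state.
- ctrl.read_state(): the state, without advancing time (a new reading comes with each control period).
- cams.camera(name): name is "scene" or "side" or "wrist"; returns a dict with "color" (480x640x3 uint8, blue, green, red), "K" (3x3 intrinsics, pixels), "world_to_cam" (4x4, takes a point from world to camera coordinates). Camera axes: x right, y up, looking along -z (the intrinsics and any distortion apply to the point x, -y, -z); pixel columns grow to the right and rows downward; lengths in m; the calibration is good to about 2 mm. A picture is of the moment at which its call begins. There is no depth.
- job.sign_off(): hands the job in, once; it reports no verdict.
The state is a dict: "clock": time; "q": joint angles; "qvel": joint speeds; "joint_efforts": joint torques, N m; "position": TCP position; "eef_rot": TCP orientation; "wrist_force": force on the tool from outside, world axes, zero at the start; "wrist_torque": the same for the moment, N m; "opening": opening from 0.0 (shut) to 1.0 (fully open).
Only numpy, scipy, OpenCV 4.12 (cv2) and the standard library are available. Lean on these libraries where they do the work, as an engineer would, in place of code of your own. Each camera call takes 0.05 s, during which the arm holds its last target. There are 200 camera calls.

## Task

Take the white screw cap from its cork rest, set it level on the neck of the clamped amber jar and, keeping it lightly pressed, turn it backward (anticlockwise from above) until you feel it drop into the start of the thread; then screw it forward (clockwise) until it is fully down, and let go. Feel your way and never force the cap against the glass thread. Leave the other things on the bench where they are.

Things in the scene. Friction and masses are not known exactly. Their poses are not given: they have to be found in the camera images.
- cap_center (a point): centre (half-way up) of the loose screw cap: white ribbed plastic, 60 mm across, 30 mm tall, flat top, open below, 30 to 60 g, z up its axis. It starts upright on a cork disc 58 mm across, 14 mm high. Inside its skirt (wall 3 mm), 4 mm above the lower edge, are three lugs 3.5 mm thick, 120 degrees apart; nothing outside and no reading tells where.
- jar_rim (a point): centre of the rim of the amber jar's neck, 125 mm above the bench, z up. The jar, 80 mm across, is clamped and cannot move; its shoulder lies 42 mm below the rim. Neck 43 mm across, tapered to 35 mm over the top 5 mm; the cap has 1 mm sideways play on it. Over 60 N between cap and neck, pressing or turning, counts as forcing; 3 to 10 N is plenty to feel the thread.
- jar_ontop (a point): point on the neck's axis 1.5 mm below the rim, where the cap's centre is while its lugs rest on top of the thread (level all round). It is 2.5 mm higher if the lugs happen to stand on the three narrow stop ribs; turned backward (anticlockwise from above) it then comes down on to the thread. On top of the thread, turning forward runs hard into the ribs.
- jar_drop (a point): point on the axis 7.5 mm below the rim: where the cap's centre is, within 1 mm, once dropped into the thread starts. They are three openings 120 degrees apart, 0.31 rad wide in cap rotation, pointing anywhere (no reading tells), at most 2 rad backward from where the cap is set down; with luck it drops at once. Turned backward farther it runs hard into the stop ribs.
- jar_home (a point): point on the axis 11 mm below the rim: the cap's centre when fully down, lid on the rim. From the drop, turning forward (clockwise from above) lowers the cap 2.9 mm per rad along the thread; it is down after 1.0 to 1.35 rad, then turns loosely without coming lower and runs into a hard stop 0.5 rad farther on.
- vial_center (a point): centre of a loose glass vial, 28 mm across, 55 mm tall, standing: leave alone
- pen_center (a point): centre of a loose pen, 140 mm long, 10 mm thick, lying: leave alone
- beaker_center (a point): centre of a loose glass beaker, 70 mm across, 85 mm tall: leave alone
- dish_center (a point): centre of a loose white dish, 90 mm across, 18 mm tall: leave alone
- reagent_center (a point): centre of a tall loose amber bottle, 86 mm across, 200 mm tall: leave alone
- spatula_center (a point): middle of a loose steel spatula with a wooden handle, 190 mm long, lying: leave alone
Things that resemble listed ones, but are neither listed nor needed, are in the scene too. What is meant by the part that bears cap_center is not purple, and is the smaller of those in its own colour.

How it is judged:
By the outcome, as a careful person would: the job done as asked, in the order asked, and still so for the second after the job is handed in, with the robot touching nothing.
It also fails if it takes over 72 s, if anything falls off the work surface, if the arm or the gripper's body presses on something with over 40 N, if the wrist force passes 120 N, or if a joint passes its speed limit or range.

## Working session

There is one attempt and no reset: what is moved stays moved. The work goes in short steps, Python scripts to look and compute and a tool call to move; the robot and the scene stay as the last step left them, time stands still between calls to the robot, and variables do not carry over. Pictures are saved under pics/ and viewed, about 8 in all and at most 12, crops included, and the job is handed in when it is done.

Besides the shell and the picture viewer there is one more tool, called after "Call:" as name([rows], argument=value, ...), one row to a line, values as JSON. drive_tool: Moves the arm, as the interface text tells. Its arguments: {"type":"object","properties":{"plan":{"type":"array","items":{"type":"array"}},"grip_force":{"type":"number"}},"required":["plan"]}

```bash
mkdir -p pics
cat > h.py <<'E'
import numpy as np,cv2
from bench import ctrl,cams,job
def grab(n,f):
    c=cams.camera(n); cv2.imwrite(f'pics/{f}.png',c['color']); np.savez(f'pics/{f}.npz',K=c['K'],T=c['world_to_cam'],**({'d':c['dist']} if 'dist' in c else {})); return c
def ray(c,u,v):
    T=np.array(c['T'] if 'T' in c else c['world_to_cam']);K=np.array(c['K'])
    p=np.linalg.inv(K)@[u,v,1]; d=T[:3,:3].T@np.array([p[0],-p[1],-p[2]]); return -T[:3,:3].T@T[:3,3],d
def onz(c,u,v,z):
    o,d=ray(c,u,v); return o+d*(z-o[2])/d[2]
def proj(c,P):
    T=np.array(c['T'] if 'T' in c else c['world_to_cam']);K=np.array(c['K'])
    p=T[:3,:3]@np.array(P)+T[:3,3]; q=K@[p[0],-p[1],-p[2]]; return q[:2]/q[2]
E
python3 - <<'E'
from h import *
for n in('scene','side'):
    c=grab(n,n+'0'); print(n,c.keys(),c['K'].tolist(),ray(c,320,240))
print(ctrl.read_state())
a=cv2.imread('pics/scene0.png')
E
```

```text
scene dict_keys(['color', 'K', 'world_to_cam']) [[564.9037179627678, 0.0, 316.1305392067404], [0.0, 564.9037179627678, 237.93322386118507], [0.0, 0.0, 1.0]] (array([ 1.27928103, -0.03488768,  0.79894488]), array([-0.71821931, -0.05737962, -0.69349038]))
side dict_keys(['color', 'K', 'world_to_cam']) [[533.9336999934953, 0.0, 321.72680505988046], [0.0, 533.9336999934953, 235.3900587645849], [0.0, 0.0, 1.0]] (array([0.45790923, 0.55379792, 0.86315508]), array([ 0.11037616, -0.65030524, -0.75166828]))
{'clock': 0.1, 'q': array([-0.97476398,  0.50175039, -0.42681736,  1.55137241,  0.2207847 ,
        1.13828668, -0.21030524]), 'qvel': array([ 0.0012191 , -0.00099041, -0.0028203 , -0.00128005,  0.00064061,
       -0.0012185 ,  0.00050632]), 'joint_efforts': array([-1.07629076e-02, -5.70818353e+01, -5.83871797e+00, -2.81744188e+01,
        1.04211172e-02,  5.76348612e-03, -3.92108643e-05]), 'position': array([0.21218608, 0.61371873, 0.23035503]), 'eef_rot': array([-3.13982852e+00, -7.80639554e-05,  2.80881091e+00]), 'wrist_force': array([ 0.06384916,  0.28808414, -0.04936037]), 'wrist_torque': array([-0.01151507,  0.04357575, -0.00624026]), 'opening': 1.0005283444608166}
```

View pics/scene0.png

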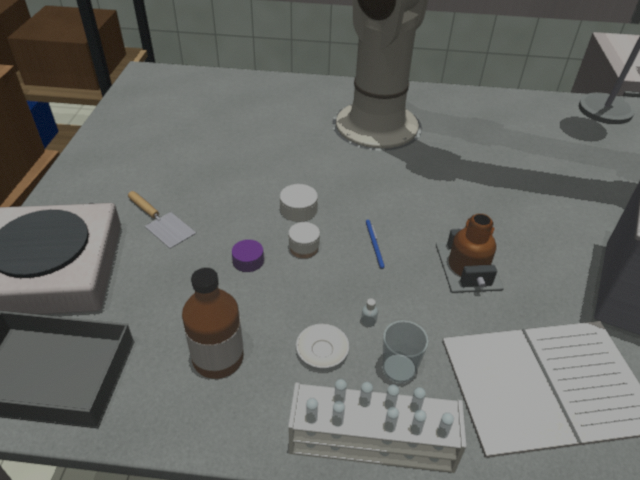

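View pics/side0.png

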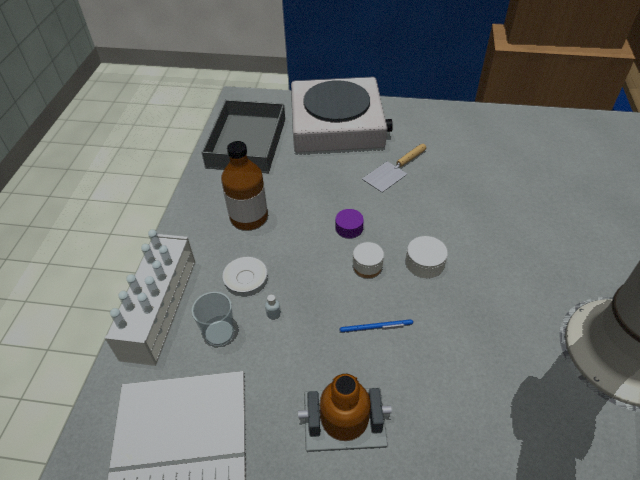

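Candidates for the cap are the small white one (scene 304,239 / side 368,259), a larger white one (299,202 / 427,255) and a purple one (248,255 / 349,222). I choose the small white one. The amber jar's neck is at scene (481,221) / side (346,384).

Run:
```python
from h import *
ims=[]
for n,(u,v),(ju,jv) in(('scene',(304,239),(481,221)),('side',(368,259),(346,384))):
    im=cv2.imread(f'pics/{n}0.png');c=np.load(f'pics/{n}0.npz')
    for (a,b) in((u,v),(ju,jv)):
        ims.append(cv2.resize(im[b-36:b+36,a-48:a+48],(400,300),interpolation=cv2.INTER_CUBIC))
    hsv=cv2.cvtColor(im,cv2.COLOR_BGR2HSV).astype(int)
    g=cv2.cvtColor(im,cv2.COLOR_BGR2GRAY); print(n,'center val',g[v-3:v+1,u],'bench',g[v,u+40])
    lid=g[v-8,u]if n=='scene' else g[v-8,u]
    for t in (150,170,185,195):
        m=(g>t).astype(np.uint8); k,l,s,ce=cv2.connectedComponentsWithStats(m)
        i=l[v-6,u]
        if i and s[i,4]<3000: print(t,s[i],ce[i],onz(c,*ce[i],0.044))
    # dark mouth of neck
    m=np.zeros_like(g); R=g[jv-16:jv+16,ju-20:ju+20]; print('jar',R.min()); 
    for t in (40,50,60):
        k,l,s,ce=cv2.connectedComponentsWithStats((R<t).astype(np.uint8)); 
        for i in range(1,k):
            if s[i,4]>40: p=ce[i]+[ju-20,jv-16]; print(t,s[i],p,onz(c,*p,0.125))
    print('larger', onz(c,*((299,197) if n=='scene' else (427,249)),.044))
cv2.imwrite('pics/crop.png',np.vstack([np.hstack(ims[:2]),np.hstack(ims[2:])]))
```

```text
scene center val [164 164 164 164] bench 120
150 [289 223  30  20 475] [303.65894737 232.12842105] [ 0.47952507 -0.13133262  0.044     ]
jar 33
40 [14 10 14  9 86] [481.8372093  219.31395349] [0.48973956 0.1935032  0.125     ]
50 [ 13  10  16  10 120] [481.71666667 219.30833333] [0.48975297 0.19328705 0.125     ]
60 [ 13   9  16  11 132] [481.59090909 219.42424242] [0.49010351 0.19302766 0.125     ]
60 [  5  14  26  18 280] [477.38571429 230.47142857] [0.52097076 0.18258565 0.125     ]
larger [ 0.37424954 -0.1543829   0.044     ]
side center val [176 175 176 176] bench 76
150 [353 242  31  23 554] [368.03429603 253.10288809] [ 0.47821501 -0.13220808  0.044     ]
170 [354 243  29  22 508] [368.22834646 253.34645669] [ 0.47778001 -0.13162564  0.044     ]
jar 19
40 [ 10   8  19  18 275] [345.20363636 384.56727273] [0.48879635 0.19269781 0.125     ]
50 [ 10   8  19  19 288] [345.14930556 384.66666667] [0.48885863 0.19286531 0.125     ]
50 [ 5 22 13 10 47] [335.08510638 396.59574468] [0.50134121 0.2133293  0.125     ]
60 [  9   8  21  19 301] [345.1627907  384.68770764] [0.48883512 0.19289596 0.125     ]
60 [  5   8  29  24 196] [344.41326531 393.39285714] [0.48840833 0.20663301 0.125     ]
larger [ 0.36226323 -0.15733867  0.044     ]
```

View pics/crop.png

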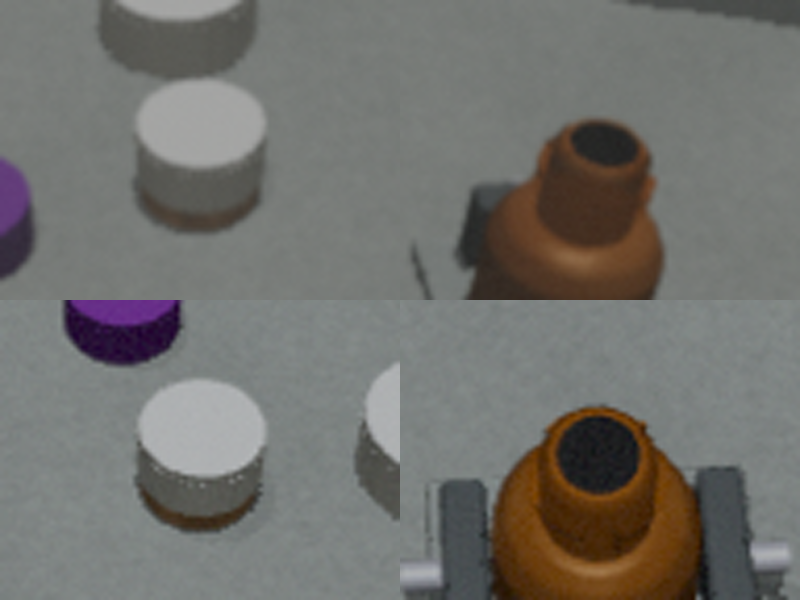

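The crop confirms it: the small white cap stands on its cork disc (scene crop 200,150), the jar's dark mouth is clear, and the larger cap and purple cap are neighbours. Cap ≈ (0.479, −0.132), jar axis ≈ (0.489, 0.193).

Call:
drive_tool([
  [[-42,-25,0],[0,0,0],1],
  [[-42,-25,0],[0,0,0],1],
  [[-42,-25,0],[0,0,0],1],
  [[-42,-25,0],[0,0,0],1],
  [[-42,-26,0],[0,0,0],1],
  [[-42,-26,0],[0,0,0],1],
  [[-42,-26,0],[0,0,0],1],
  [[-20,-44,0],[0,0,0],1],
  [[-20,-44,0],[0,0,0],1],
  [[-20,-44,0],[0,0,0],1],
  [[-20,-44,0],[0,0,0],1],
  [[-20,-44,0],[0,0,0],1],
  [[-20,-44,0],[0,0,0],1],
  [[-20,-44,0],[0,0,0],1],
  [[-20,-44,0],[0,0,0],1],
  [[-20,-44,0],[0,0,0],1],
  [[-20,-44,0],[0,0,0],1],
], grip_force=30)

```text
clock: 2.22
position: [0.4771, -0.1326, 0.2311]
eef_rot: [3.142, -0.0, 2.809]
wrist_force: [1.4, 0.1, 0.3]
opening: 0.997
```

Call:
drive_tool([
  [[0,0,0],[0,0,10.4],1],
  [[0,0,0],[0,0,10.4],1],
  [[0,0,0],[0,0,10.4],1],
  [[0,0,0],[0,0,10.4],1],
  [[0,0,0],[0,0,10.4],1],
  [[0,0,0],[0,0,10.4],1],
  [[0,0,0],[0,0,10.4],1],
  [[0,0,0],[0,0,10.4],1],
  [[0,0,0],[0,0,10.4],1],
  [[0,0,0],[0,0,10.4],1],
  [[0,0,0],[0,0,10.4],1],
  [[0,0,0],[0,0,10.4],1],
  [[0,0,0],[0,0,10.4],1],
  [[0,0,0],[0,0,10.4],1],
  [[0,0,0],[0,0,10.4],1],
  [[0,0,0],[0,0,0],1],
])

```text
clock: 4.22
position: [0.477, -0.1309, 0.231]
eef_rot: [-3.141, 0.001, 0.088]
wrist_force: [-0.7, 0.6, 0.3]
opening: 0.999
```

```bash
cat >> h.py <<'E'
from scipy.spatial.transform import Rotation as Ro
def go(P,s=None):
    s=s or ctrl.read_state(); R=Ro.from_euler('xyz',s['eef_rot']); return np.round(1000*R.inv().apply(np.array(P)-s['position']),1)
E
python3 - <<'E'
from h import *
s=ctrl.read_state(); print({k:np.round(s[k],4) for k in('clock','q','position','eef_rot','wrist_force')}, go([.479,-.1317,.12]))
c=grab('wrist','w1'); print(proj(c,[.479,-.1317,.044]),ray(c,320,240)[0])
E
```

```text
{'clock': np.float64(4.225), 'q': array([-0.0525,  0.1954,  0.3011,  1.9528, -0.0682,  1.0038, -1.203 ]), 'position': array([ 0.477 , -0.1309,  0.231 ]), 'eef_rot': array([-3.1414e+00,  8.0000e-04,  8.7900e-02]), 'wrist_force': array([-0.6529,  0.597 ,  0.3218])} [  2.    0.9 111. ]
[317.59102285 204.95385217] [ 0.5454571  -0.12530614  0.37262718]
```

View pics/w1.png

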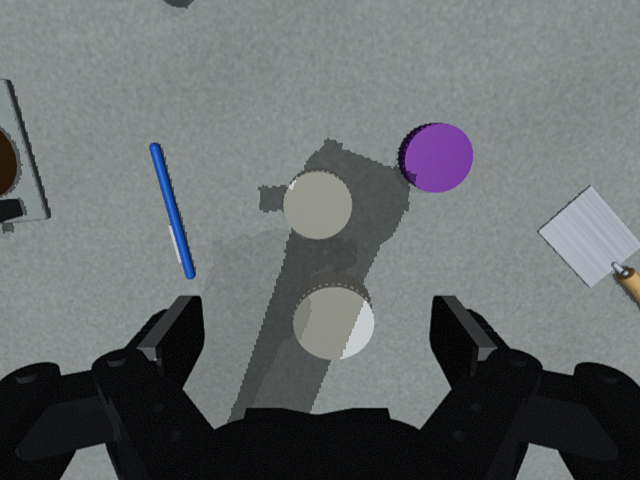

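The wrist view shows the small cap's centre at (317,204), against a predicted (318,205), so the position is good. Going down to grasp.

Call:
drive_tool([
  [[2,1,40],[0,0,0],1],
  [[0,0,45],[0,0,0],1],
  [[0,0,45],[0,0,0],1],
  [[0,0,40],[0,0,0],1],
  [[0,0,25],[0,0,0],1],
  [[0,0,15],[0,0,0],1],
  [[0,0,8],[0,0,0],1],
  [[0,0,5],[0,0,0],1],
  [[0,0,0],[0,0,0],1],
  [[0,0,0],[0,0,0],0],
  [[0,0,0],[0,0,0],0],
  [[0,0,0],[0,0,0],0],
  [[0,0,0],[0,0,0],0],
  [[0,0,0],[0,0,0],0],
  [[0,0,0],[0,0,0],0],
], grip_force=40)

```text
clock: 6.15
position: [0.48, -0.132, 0.0091]
eef_rot: [3.141, -0.001, 0.086]
wrist_force: [-1.6, -0.2, 6.7]
opening: 0.694
```

Run:
```python
from h import *
s=ctrl.read_state(); print({k:np.round(s[k],4) for k in('clock','q','position','eef_rot','wrist_force','opening')})
a=grab('side','s2');b=grab('wrist','w2')
cv2.imwrite('pics/v2.png',np.hstack([cv2.resize(a['color'][190:330,280:460],(400,311)),cv2.resize(b['color'],(400,311))]))
```

```text
{'clock': np.float64(6.15), 'q': array([ 0.0396,  0.5597,  0.2119,  2.0814, -0.2268,  0.5206, -1.0672]), 'position': array([ 0.48  , -0.132 ,  0.0091]), 'eef_rot': array([ 3.1414e+00, -1.2000e-03,  8.6200e-02]), 'wrist_force': array([-1.5853, -0.204 ,  6.7499]), 'opening': np.float64(0.6938)}
```

View pics/v2.png

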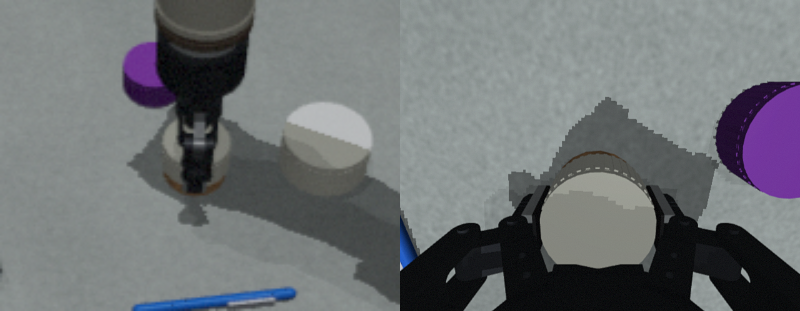

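The cap is held at opening 0.69, which matches 60 mm, and the neighbours are untouched. Lifting and carrying it to the jar.

Call:
drive_tool([
  [[0,0,-8],[0,0,0],0],
  [[0,0,-20],[0,0,0],0],
  [[0,0,-35],[0,0,0],0],
  [[0,0,-45],[0,0,0],0],
  [[0,0,-45],[0,0,0],0],
  [[0,0,-25],[0,0,0],0],
  [[2,-18,0],[0,0,0],0],
  [[5,-40,0],[0,0,0],0],
  [[6,-50,0],[0,0,0],0],
  [[6,-50,0],[0,0,0],0],
  [[6,-50,0],[0,0,0],0],
  [[6,-50,0],[0,0,0],0],
  [[5,-40,0],[0,0,0],0],
  [[2,-20,0],[0,0,0],0],
  [[0,-5,0],[0,0,0],0],
  [[0,0,0],[0,0,0],0],
  [[0,0,0],[0,0,0],0],
])

```text
clock: 8.38
position: [0.4898, 0.191, 0.1863]
eef_rot: [3.141, 0.0, 0.083]
wrist_force: [-0.1, 0.5, -0.5]
opening: 0.691
```

Run:
```python
from h import *
s=ctrl.read_state(); print({k:np.round(s[k],4) for k in('clock','q','position','eef_rot','wrist_force','wrist_torque','opening')}, go([.490,.193,.187]))
a=grab('side','s3');b=grab('scene','c3');w=grab('wrist','w3')
p=s['position']; 
for c in (a,b,w): print(proj(c,[p[0]-.001,p[1],p[2]+.035]),proj(c,[.4893,.193,.125]))
cv2.imwrite('pics/v3.png',np.vstack([np.hstack([cv2.resize(a['color'][315:435,265:425],(400,300)),cv2.resize(b['color'][150:270,400:560],(400,300))]),np.hstack([cv2.resize(w['color'],(400,300)),np.zeros((300,400,3),np.uint8)])]))
```

```text
{'clock': np.float64(8.375), 'q': array([-0.5287,  0.301 ,  0.125 ,  1.9214, -0.0455,  0.9223, -1.8693]), 'position': array([0.4898, 0.191 , 0.1863]), 'eef_rot': array([3.1408e+00, 2.0000e-04, 8.3300e-02]), 'wrist_force': array([-0.1153,  0.4834, -0.4665]), 'wrist_torque': array([-0.035 , -0.0216,  0.0043]), 'opening': np.float64(0.6913)} [ 0.4 -1.9 -0.7]
[346.25750293 350.80946976] [344.84292262 384.71463111]
[493.04376863 176.29000331] [481.52998682 219.12831514]
[317.22498637 352.8931907 ] [313.64407717 253.62031193]
```

View pics/v3.png

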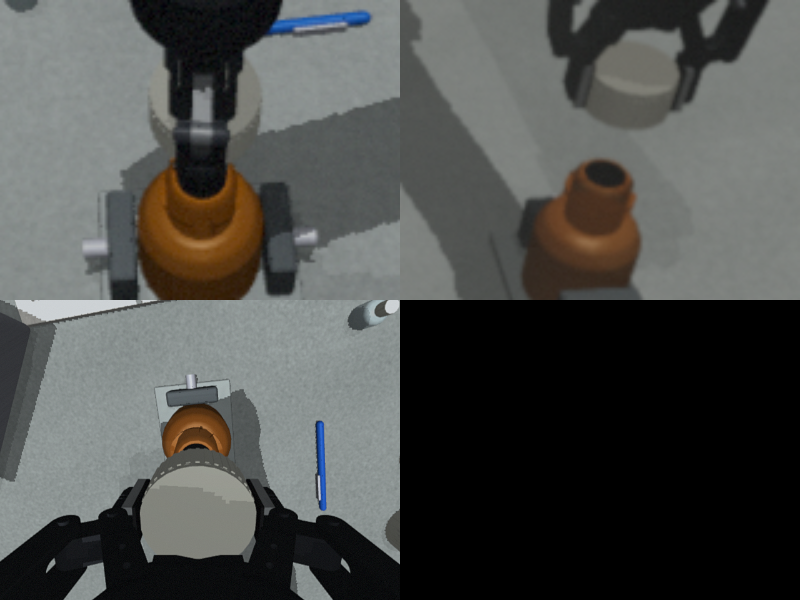

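Run:
```python
from h import *
im=cv2.imread('pics/side3.png') if 0 else cv2.imread('pics/s3.png'); c=np.load('pics/s3.npz'); p=np.array([.4898,.191,.2062])
g=cv2.GaussianBlur(cv2.cvtColor(im,cv2.COLOR_BGR2GRAY),(3,3),0).astype(int)
for v in (352,356,360,364): print(v,g[v,318:336],g[v,362:378])
# predicted silhouette columns for cap offset 0 and -2 mm
t=np.linspace(0,6.28,200)
for dx in (0,-.002):
    for v in (352,356,360,364):
        P=np.array([proj(c,[p[0]+dx+.03*np.cos(a),p[1]+.03*np.sin(a),p[2]+h]) for a in t for h in np.linspace(-.015,.015,15)])
        m=abs(P[:,1]-v)<1; print(dx,v,P[m,0].min().round(1),P[m,0].max().round(1))
im=cv2.imread('pics/w3.png'); c=np.load('pics/w3.npz'); g=cv2.cvtColor(im,cv2.COLOR_BGR2GRAY).astype(int)
print(g[238:280:1,318])
for dx in (0,-.002): print([proj(c,[p[0]+dx+.03,p[1],p[2]+h]).round(1) for h in(.015,-.015)])
```

```text
352 [139 139 138 139 140 139 137 140 143 143 144 144 143 129  88  42  21  16] [126 126 126 126 126 126 128 133 140 143 142 141 142 143 144 144]
356 [140 139 138 138 139 136 127 126 136 142 143 144 144 129  87  41  21  19] [125 125 125 125 125 124 122 127 138 142 142 141 142 142 141 142]
360 [139 139 141 141 139 133 119 105 110 127 139 143 144 134 104  63  34  21] [125 125 125 125 120 109 108 123 136 140 141 142 143 143 142 141]
364 [141 141 141 141 140 137 124 103  89  90  98 105 117 130 134 129 115  86] [125 120 111 101  93  92 105 126 139 141 142 143 143 143 142 141]
0 352 323.3 367.8
0 356 323.4 367.5
0 360 323.6 367.2
0 364 323.7 366.8
-0.002 352 324.8 369.3
-0.002 356 324.9 369.0
-0.002 360 325.0 368.7
-0.002 364 325.2 368.3
[ 81  81  79  79  78  81  79  79  80  80  79  78  80  80  81  80  77  78
  77  96 134 160 136  80  74  73  76 103 145 155 154 153 153 151 152 154
 151 152 154 151 153 153]
[array([326.2, 261.3]), array([324.3, 233.8])]
[array([325.6, 267.6]), array([323.8, 239. ])]
```

Side and wrist edges both give the cap centre 1.1 mm in −x from the TCP. I'll compensate for that and descend above the rim.

Call:
drive_tool([
  [[0.8,-1.9,10],[0,0,0],0],
  [[0,0,20],[0,0,0],0],
  [[0,0,15],[0,0,0],0],
  [[0,0,8],[0,0,0],0],
  [[0,0,6],[0,0,0],0],
  [[0,0,5],[0,0,0],0],
  [[0,0,4],[0,0,0],0],
  [[0,0,3],[0,0,0],0],
  [[0,0,0],[0,0,0],0],
])

```text
clock: 9.65
position: [0.49, 0.1951, 0.1152]
eef_rot: [3.142, 0.0, 0.086]
wrist_force: [-0.2, -0.3, 0.7]
opening: 0.695
```

Call:
drive_tool([
  [[0,0,2],[0,0,0],0],
  [[0,0,2],[0,0,0],0],
  [[0,0,2],[0,0,0],0],
  [[0,0,0],[0,0,0],0],
])

```text
clock: 10.15
position: [0.4903, 0.1946, 0.1091]
eef_rot: [3.141, 0.0, 0.086]
wrist_force: [1.6, -1.4, -1.8]
opening: 0.697
```

Call:
drive_tool([
  [[0,1.4,0],[0,0,0],0],
  [[0,0,0],[0,0,0],0],
  [[0,0,1],[0,0,0],0],
  [[0,0,1],[0,0,0],0],
  [[0,0,0],[0,0,0],0],
])

```text
clock: 10.78
position: [0.4901, 0.1938, 0.1072]
eef_rot: [-3.142, 0.0, 0.086]
wrist_force: [-0.3, -1.0, -0.5]
opening: 0.691
```

Call:
drive_tool([
  [[0,0,1],[0,0,0],0],
  [[0,0,0],[0,0,0],0],
])

```text
clock: 11.02
position: [0.4902, 0.1937, 0.1062]
eef_rot: [3.142, 0.0, 0.086]
wrist_force: [-0.5, 0.2, -0.0]
opening: 0.695
```

Call:
drive_tool([
  [[0,0,1],[0,0,0],0],
  [[0,0,0],[0,0,0],0],
])

```text
clock: 11.28
position: [0.4902, 0.1937, 0.1052]
eef_rot: [3.142, 0.0, 0.086]
wrist_force: [-0.6, -0.3, -0.7]
opening: 0.696
```

Call:
drive_tool([
  [[0,0,1],[0,0,0],0],
  [[0,0,0],[0,0,0],0],
])

```text
clock: 11.52
position: [0.4902, 0.1937, 0.1042]
eef_rot: [3.142, 0.0, 0.086]
wrist_force: [0.4, 0.2, -0.9]
opening: 0.691
```

Call:
drive_tool([
  [[0,0,0.6],[0,0,0],0],
  [[0,0,0],[0,0,0],0],
])

```text
clock: 11.78
position: [0.4902, 0.1937, 0.1037]
eef_rot: [-3.142, 0.0, 0.086]
wrist_force: [0.1, 0.7, -0.6]
opening: 0.692
```

Call:
drive_tool([
  [[0,0,0.6],[0,0,0],0],
  [[0,0,0],[0,0,0],0],
])

```text
clock: 12.02
position: [0.4903, 0.1937, 0.1034]
eef_rot: [-3.141, -0.0, 0.086]
wrist_force: [-1.2, -0.0, 4.1]
opening: 0.696
```

Contact: 4 N at TCP z 0.1034, which matches cap centre on top of the thread. Now a light press and backward turns, checking height and force at steps narrower than the opening.

Call:
drive_tool([
  [[0,0,0.3],[0,0,0],0],
  [[0,-0.1,0],[0,0,-6],0],
  [[0,-0.1,0],[0,0,-6],0],
  [[0,0,0],[0,0,0],0],
])

```text
clock: 12.52
position: [0.491, 0.1942, 0.1034]
eef_rot: [-3.141, -0.002, 0.295]
wrist_force: [-0.6, 0.4, 5.0]
opening: 0.693
```

Call:
drive_tool([
  [[0,-0.1,0],[0,0,-6],0],
  [[0,-0.1,0],[0,0,-6],0],
  [[0,0,0],[0,0,0],0],
])

```text
clock: 12.9
position: [0.4909, 0.1944, 0.1033]
eef_rot: [3.142, -0.002, 0.504]
wrist_force: [0.5, -1.0, 5.4]
opening: 0.693
```

Call:
drive_tool([
  [[0,-0.1,0],[0,0,-6],0],
  [[0,-0.1,0],[0,0,-6],0],
  [[0,0,0],[0,0,0],0],
])

```text
clock: 13.28
position: [0.4899, 0.1941, 0.1025]
eef_rot: [-3.141, 0.0, 0.712]
wrist_force: [0.3, -0.1, -0.4]
opening: 0.693
```

Force vanished and z fell 0.9 mm, so it looks like the drop. Following it down gently.

Call:
drive_tool([
  [[0,0,1],[0,0,0],0],
  [[0,0,0],[0,0,0],0],
])

```text
clock: 13.52
position: [0.4901, 0.1941, 0.1017]
eef_rot: [3.141, 0.0, 0.713]
wrist_force: [0.8, -0.1, 0.2]
opening: 0.694
```

Call:
drive_tool([
  [[0,0,1],[0,0,0],0],
  [[0,0,0],[0,0,0],0],
])

```text
clock: 13.78
position: [0.4901, 0.1941, 0.1007]
eef_rot: [3.141, 0.0, 0.714]
wrist_force: [0.2, -1.6, 2.4]
opening: 0.696
```

Call:
drive_tool([
  [[0,0,1],[0,0,0],0],
  [[0,0,0],[0,0,0],0],
])

```text
clock: 14.02
position: [0.49, 0.1941, 0.0994]
eef_rot: [-3.141, 0.0, 0.714]
wrist_force: [1.6, -0.4, -1.9]
opening: 0.687
```

Call:
drive_tool([
  [[0,0,0.7],[0,0,0],0],
  [[0,0,0],[0,0,0],0],
])

```text
clock: 14.28
position: [0.4897, 0.1943, 0.0988]
eef_rot: [-3.141, 0.001, 0.714]
wrist_force: [0.5, -0.3, -0.3]
opening: 0.697
```

Call:
drive_tool([
  [[0,0,0.7],[0,0,0],0],
  [[0,0,0],[0,0,0],0],
])

```text
clock: 14.52
position: [0.4898, 0.1943, 0.0983]
eef_rot: [-3.141, 0.0, 0.714]
wrist_force: [0.2, -0.1, -0.8]
opening: 0.696
```

Call:
drive_tool([
  [[0,0,0.6],[0,0,0],0],
  [[0,0,0],[0,0,0],0],
])

```text
clock: 14.78
position: [0.49, 0.1944, 0.0978]
eef_rot: [-3.141, -0.0, 0.714]
wrist_force: [-1.1, -0.7, -0.4]
opening: 0.693
```

Call:
drive_tool([
  [[0,0,0.5],[0,0,0],0],
  [[0,0,0],[0,0,0],0],
])

```text
clock: 15.02
position: [0.49, 0.1943, 0.0973]
eef_rot: [-3.142, 0.0, 0.714]
wrist_force: [-0.4, -0.2, -1.0]
opening: 0.692
```

Call:
drive_tool([
  [[0,0,0.5],[0,0,0],0],
  [[0,0,0],[0,0,0],0],
])

```text
clock: 15.28
position: [0.4901, 0.1943, 0.0969]
eef_rot: [-3.142, -0.0, 0.714]
wrist_force: [-1.0, 0.1, 1.8]
opening: 0.695
```

Call:
drive_tool([
  [[0,0,0.4],[0,0,0],0],
  [[0,0,0],[0,0,0],0],
])

```text
clock: 15.52
position: [0.4902, 0.1943, 0.0967]
eef_rot: [3.142, -0.0, 0.714]
wrist_force: [-1.9, 0.7, 5.4]
opening: 0.699
```

Firm contact at z 0.0967, 6.7 mm below the thread top: dropped in. Screwing forward.

Call:
drive_tool([
  [[0,0.1,0.3],[0,0,6],0],
  [[0,0.1,0.3],[0,0,6],0],
  [[0,0,0],[0,0,0],0],
])

```text
clock: 15.9
position: [0.4907, 0.1943, 0.0962]
eef_rot: [3.141, -0.001, 0.506]
wrist_force: [-0.3, 0.3, 4.4]
opening: 0.697
```

Call:
drive_tool([
  [[0,0.1,0.3],[0,0,6],0],
  [[0,0.1,0.3],[0,0,6],0],
  [[0,0,0],[0,0,0],0],
])

```text
clock: 16.27
position: [0.4907, 0.1941, 0.0956]
eef_rot: [3.142, -0.001, 0.298]
wrist_force: [-0.5, 0.2, 5.9]
opening: 0.692
```

Call:
drive_tool([
  [[0,0.1,0.3],[0,0,6],0],
  [[0,0.1,0.3],[0,0,6],0],
  [[0,0,0],[0,0,0],0],
])

```text
clock: 16.65
position: [0.4908, 0.1939, 0.095]
eef_rot: [-3.141, -0.001, 0.09]
wrist_force: [0.6, -0.5, 5.3]
opening: 0.693
```

Call:
drive_tool([
  [[0,0.1,0.3],[0,0,6],0],
  [[0,0.1,0.3],[0,0,6],0],
  [[0,0,0],[0,0,0],0],
])

```text
clock: 17.02
position: [0.4907, 0.1937, 0.0944]
eef_rot: [-3.141, -0.001, -0.119]
wrist_force: [-0.4, 0.1, 6.2]
opening: 0.691
```

Call:
drive_tool([
  [[0,0.1,0.3],[0,0,6],0],
  [[0,0.1,0.3],[0,0,6],0],
  [[0,0,0],[0,0,0],0],
])

```text
clock: 17.4
position: [0.4912, 0.1936, 0.0941]
eef_rot: [-3.141, -0.001, -0.329]
wrist_force: [0.3, 0.3, 7.7]
opening: 0.695
```

```bash
python3 -c "
from h import *
s=ctrl.read_state();print(s['q'].round(3),s['position'].round(4),s['wrist_force'],s['wrist_torque'])"
```

```text
[-0.6    0.442  0.212  1.984 -0.136  0.727 -2.206] [0.4912 0.1936 0.0941] [0.33426822 0.32477666 7.71647866] [-0.11072729  0.03957346  0.01678914]
```

The last 12° lowered it only 0.3 mm, so it is about down (1.04 rad). One more 12° to confirm that it no longer descends.

Call:
drive_tool([
  [[0,0.1,0.1],[0,0,6],0],
  [[0,0.1,0.1],[0,0,6],0],
  [[0,0,0],[0,0,0],0],
])

```text
clock: 17.77
position: [0.4913, 0.1934, 0.0942]
eef_rot: [-3.14, -0.001, -0.538]
wrist_force: [0.5, -0.0, 9.4]
opening: 0.693
```

```bash
python3 -c "
from h import *
s=ctrl.read_state();print(s['q'].round(3),s['position'].round(5),s['wrist_force'],s['wrist_torque'])"
```

```text
[-0.64   0.446  0.262  1.986 -0.169  0.728 -2.385] [0.4913  0.19344 0.09416] [ 4.90939070e-01 -3.67353527e-03  9.35546586e+00] [-0.1164806   0.00998749 -0.024678  ]
```

No further descent (0.0942) and turning is loose: fully down. Relieve the press, open, retreat straight up.

Call:
drive_tool([
  [[0,0,-0.6],[0,0,0],0],
  [[0,0,0],[0,0,0],0],
  [[0,0,0],[0,0,0],1],
  [[0,0,0],[0,0,0],1],
  [[0,0,0],[0,0,0],1],
  [[0,0,0],[0,0,0],1],
  [[0,0,0],[0,0,0],1],
  [[0,0,0],[0,0,0],1],
  [[0,0,-8],[0,0,0],1],
  [[0,0,-20],[0,0,0],1],
  [[0,0,-40],[0,0,0],1],
  [[0,0,-50],[0,0,0],1],
  [[-30,0,-30],[0,0,0],1],
  [[-40,0,0],[0,0,0],1],
  [[0,0,0],[0,0,0],1],
])

```text
clock: 19.65
position: [0.4269, 0.2332, 0.2425]
eef_rot: [-3.14, 0.002, -0.533]
wrist_force: [-0.2, -0.5, -0.1]
opening: 0.997
```

Run:
```python
from h import *
a=grab('side','s4');b=grab('scene','c4');w=grab('wrist','w4')
for c in (a,b): print(proj(c,[.4893,.193,.129]),proj(c,[.4893,.193,.099]))
cv2.imwrite('pics/v4.png',np.vstack([np.hstack([cv2.resize(a['color'][315:435,265:425],(400,300)),cv2.resize(b['color'][150:270,400:560],(400,300))]),np.hstack([cv2.resize(w['color'],(400,300)),cv2.resize(b['color'],(400,300))])]))
for c in (a,b):
    print([proj(c,[.4893,.193,z]).round(1) for z in (.129,)], )
```

```text
[344.87561135 383.47619504] [344.63631257 392.54220314]
[482.02539183 217.47175693] [478.37417993 229.6808483 ]
[array([344.9, 383.5])]
[array([482. , 217.5])]
```

View pics/v4.png

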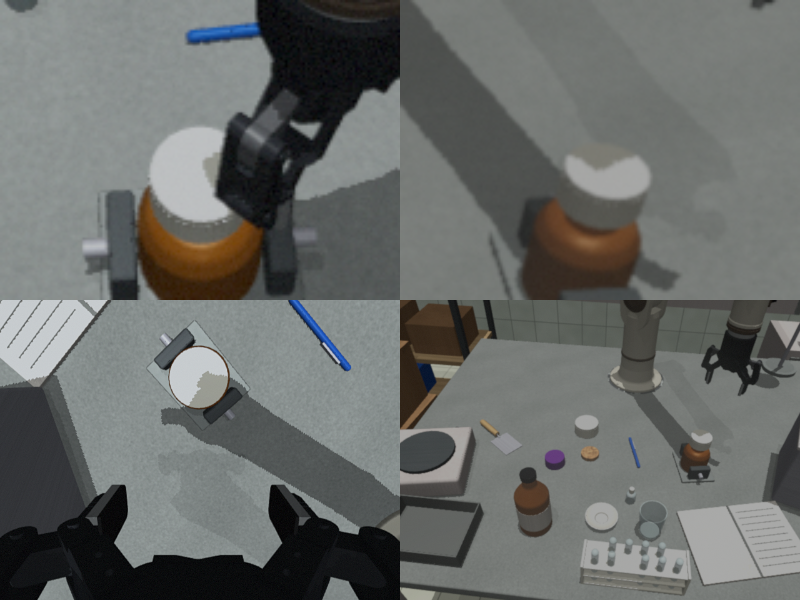

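The cap sits level on the jar, its top at scene about (483,219) against a predicted (482,217.5). The other things and the cork disc are in place.

```bash
python3 -c "
from h import *
print(job.sign_off())"
```

```text
the job is handed in; nothing more can be done
None
```

The small white cap is screwed fully down on the amber jar and released, and the job is handed in at about 20 s on the clock.

- **Finding the thread:** I set the cap on the neck and made contact at 4 N. I then turned it backward about 0.63 rad at roughly 5 N until the force vanished and it dropped 6.7 mm into the thread starts.
- **Screwing down:** I turned it forward about 1.25 rad. It stopped descending at about 1.04 rad, 9.2 mm below the thread top, against 9.5 mm expected. The largest force I read at the end of any move was 9.4 N.
- **Last checks:** The final pictures show the cap level and centred on the jar, within about 2 px of the predicted position. In the final scene view the other things look to be where they were, and the gripper is clear. No check failed. The only mismatch was that the cap sat 1.1 mm off the tool axis in the grasp, and I compensated for that.

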